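Preset the balancing valve of a duct coil

TASK

Preset the big valve of the coil unit: by its upright crank handle, screw the handwheel clockwise (seen from above) right home to its closed stop, then back it off exactly two full turns anticlockwise. Finish while still gripping the handle between the fingers, with the wheel held still at that setting, so that I can fix the lock nut. Leave the small valve and the other things on the bench alone.

Things in the scene. Friction and masses are not known exactly. Their poses are not given: they have to be found in the camera images.
- unit: The coil unit, fixed to the bench: a bare sheet-metal tray 320 x 470 x 3 mm that carries a galvanised duct box (300 x 160 mm, 148 mm high with its flanges) and two copper pipes with brass valves. Origin on the bench surface directly under the big valve's spindle; z is up. In its frame the tray spans x -90 to 230 mm, y -120 to 350 mm; the box is centred at x 70, y 250 mm; the big pipe runs along y at x 0 (height 50 mm), the small pipe along y at x 155 mm (height 40 mm).
- spindle (a point): Point on the upright, fixed axis of the big valve, at the hub's top, 112 mm above the bench. The big handwheel turns about it: dark cast iron, three spokes, rim centreline radius 55 mm, rim 12 mm thick with its top 108 mm above the bench. It stays at this height as it turns.
- wheel (a joint): Angle of the big handwheel, rad. 0 = closed, hard against the stop; it grows as the wheel is turned anticlockwise seen from above (opening), 6.283 for each turn, up to a stop at 18.85. At 0 the crank handle points along the unit's -x axis from the spindle. It starts part open, between half a turn and one and a half turns from closed. It stays where it is left: even friction of about 0.15 N m (some 3 N at the handle).
- handle: The crank handle: an upright black round grip, 20 mm in diameter and 54 mm tall, standing on the big wheel's rim 55 mm from the spindle, from 110 to 164 mm above the bench. It revolves freely on its own pin, so a gripper that holds it need not turn as it goes round the circle. Origin at its foot, on its axis; z up.
- handle_grip (a point): Point on the crank handle's axis to grip it at, 32 mm above its foot (142 mm above the bench).
- small_wheel (a joint): Angle of the small valve's handwheel, rad; 0 at the start. Not to be turned.
- small_spindle (a point): On the axis of the small valve, 82 mm above the bench, 155 mm from the big spindle along the unit's +x. Its dark plain handwheel has rim radius 28 mm, no crank handle, and its top is 84 mm above the bench.
- tape_roll: Bystander: roll of foil tape lying flat, 100 mm across, 48 mm high. Origin under its centre.
- screwdriver: Bystander: screwdriver lying on the bench. Origin at its underside.
- earmuffs: Bystander: pair of red ear defenders with a black headband, about 170 x 120 mm, 68 mm high. Origin on the bench midway between the cups; the band reaches to +x.
- flask: Bystander: blue drinking flask, upright, 68 mm in diameter, 160 mm high. Origin under its centre.

How it is judged:
On the way:
1. the big wheel is closed: within 0.1 rad of its stop (value of joint wheel below 0.1 rad), for 0.2 s.
At the end, for the whole second after the job is handed in: Once closed to within 0.1 rad of the stop, the big wheel stands still, two turns open (12.57 rad, give or take 0.2); the crank handle is between the fingers (grasp point within 16 mm of its axis, below 175 mm), gripped with over 3 N; the small wheel is within 0.3 rad of its start (value of joint wheel between 12.366 and 12.766 rad and velocity of joint wheel between -0.05 and 0.05 rad/s and contact force between the fingers and handle above 3 N and horizontal distance between the grasp point and handle below 0.016 m and height (world z) of the grasp point below 0.175 m and value of joint small_wheel between -0.3 and 0.3 rad); the arm keeps its last pose, push and grip.
It fails at once if the small valve is turned by more than 0.3 rad (not (value of joint small_wheel between -0.3 and 0.3 rad)).
It fails at once if bystander shifted (tape roll) by more than 30 mm (distance of tape_roll from where it was at the start of the episode above 0.03 m).
It fails at once if bystander shifted (screwdriver) by more than 30 mm (distance of screwdriver from where it was at the start of the episode above 0.03 m).
It fails at once if bystander shifted (earmuffs) by more than 30 mm (distance of earmuffs from where it was at the start of the episode above 0.03 m).
It fails at once if bystander shifted (flask) by more than 30 mm (distance of flask from where it was at the start of the episode above 0.03 m).
It also fails if it takes over 67 s, if anything falls off the work surface, if the arm or the gripper's body presses on something with over 40 N, if the wrist force passes 120 N, or if a joint passes its speed limit or range.

ROBOT

A 7-joint arm with a two-finger parallel gripper is mounted at the origin on the work surface. World frame = base frame: x ahead of the robot, y to its left, z up, the work surface at z = 0. Lengths are in m, angles in rad, forces in N, time in s.
With the tool pointing down it reaches from about 0.35 to 0.9 m from the base axis. Payload 19.9 kg.
Tool frame: the origin (TCP) lies between the finger pads; the fingertips stand 19 mm ahead of it and the grasp point (between the pads) is the TCP; z points along the fingers, y is the line along which they close (so a half turn about z gives the same grasp; the last joint's range is limited). The gripper opens to 94 mm and grips with 3 to 60 N. Pads are 16 mm wide; open, the fingers measure 119 mm over their backs; the gripper's body (75 mm by 177 mm) begins 78 mm behind the grasp point.
Start: joints at [-1.252, 0.417, -0.01, 1.614, 0.005, 1.111, -0.053], TCP at [0.22, 0.585, 0.224] pointing down, gripper open.
Joint ranges: [-2.81, 2.81], [-0.39, 2.02], [-1.27, 1.25], [0.06, 2.57], [-1.19, 4.33], [0.19, 2], [-2.82, 2.82]. Speed limits (rad/s): [1.89, 1.89, 2.39, 2.39, 3.01, 3.01, 3.01].

INTERFACE

Orientations are given as a 3x3 rotation matrix whose columns are the frame's x, y, z axes.
In Python, from rig import robot gives the robot as it stands. Calls block until the motion is done:
- robot.move_ptp(position, orientation): joint-space move of the TCP to a pose.
- robot.move_linear(position, velocity=0.15, frame=None, threshold=None): straight line of the TCP; frame=None keeps the orientation; velocity is the mean speed in m/s. With threshold (N) it stops when the force on the tool has changed by that much, and returns True; else False.
- robot.goto_joints(angles): joint-space move.
- robot.gripper_to(opening): finger opening in m; the grip force is fixed at half the most; returns when the fingers have stopped.
- robot.pause(seconds).
- robot.ik(position, orientation): joint angles nearest the present ones, or None.
- robot.get_state(): the state.
- robot.grab_frame(name): name is "side" or "top" or "wrist"; returns the picture (480x640x3 uint8, red, green, blue); there is no depth.
- robot.camera_info(name): a dict with "fx", "fy", "cx", "cy" (pixels), "rvec" (rotation vector, rad) and "tvec" (3), from world to camera coordinates, as OpenCV has them. Camera axes: x right, y down, z forward; pixel columns grow to the right and rows downward; lengths in m; the calibration is good to about 2 mm. A picture is of the moment at which its call begins: read the wrist's pose just before it. camera_info takes no time and is no camera call; for the wrist camera it gives the pose at the moment of the call.
A pose or a line that the arm cannot do raises robot.PlanningError and nothing moves.
- robot.sign_off(): hands the job in; it is judged then, once.
The state is a dict: "time": time; "qpos": joint angles; "joint_vel": joint speeds; "effort": joint torques, N m; "ee_pos": TCP position; "tool_rot": TCP orientation; "force": force on the tool from outside, world axes, zero at the start; "moment": the same for the moment, N m; "opening": finger opening in m; "grasp_force": force on a finger pad.
Only numpy, scipy, OpenCV 4.12 (cv2) and the standard library are available. Lean on these libraries where they do the work, as an engineer would, in place of code of your own. Each camera call takes 0.05 s, during which the arm holds its last target. There are 200 camera calls.

## Working session

There is one attempt and no reset: what is moved stays moved. The work goes in short steps, each a Python script; the robot and the scene stay as the last script left them, time stands still between calls to the robot, and variables do not carry over. Pictures are saved under pics/ and viewed, at most 10 in all, crops included, and the job is handed in when it is done.

```bash
ls; mkdir -p pics; python3 - <<'E'
from rig import robot
import cv2
for n in("top","side"):
    cv2.imwrite(f"pics/{n}0.png",robot.grab_frame(n)[:,:,::-1]); print(n,robot.camera_info(n))
print(robot.get_state())
E
```

```text
pics
top {'fx': 444.36815304484736, 'fy': 444.36815304484736, 'cx': 315.8733627701143, 'cy': 236.13512245597457, 'rvec': array([ 2.12232485, -2.18416375,  0.18695906]), 'tvec': array([-6.47189344e-04,  5.86841522e-01,  9.77048843e-01])}
side {'fx': 546.5778290907555, 'fy': 546.5778290907555, 'cx': 314.95610276646386, 'cy': 242.2499841885086, 'rvec': array([ 2.12813856, -0.63042256,  0.32547488]), 'tvec': array([-0.45120132,  0.28864309,  0.86219607])}
{'time': 0.1, 'qpos': array([-1.25248668,  0.41787877, -0.0103059 ,  1.61407481,  0.00470132,
        1.11070404, -0.05297862]), 'joint_vel': array([ 6.73948402e-04, -8.38824093e-04, -1.84632028e-03, -1.21936495e-03,
        7.20670427e-05,  2.61094178e-03, -1.53116477e-04]), 'effort': array([ 1.86385718e-03, -8.52572465e+01,  6.40487205e-01, -4.26687813e+01,
       -4.87864134e-02,  1.62470026e-02,  3.58878708e-05]), 'ee_pos': array([0.21996123, 0.58469385, 0.22392645]), 'tool_rot': array([[-9.35975296e-01,  3.52065565e-01, -2.87721211e-04],
       [ 3.52065673e-01,  9.35974765e-01, -1.00075962e-03],
       [-8.30332081e-05, -1.03798304e-03, -9.99999458e-01]]), 'force': array([ 0.3262186 , -0.57901914, -0.22898558]), 'moment': array([0.01549002, 0.02957606, 0.02863383]), 'grasp_force': 0.0, 'opening': 0.09386900520161719}
```

View pics/top0.png

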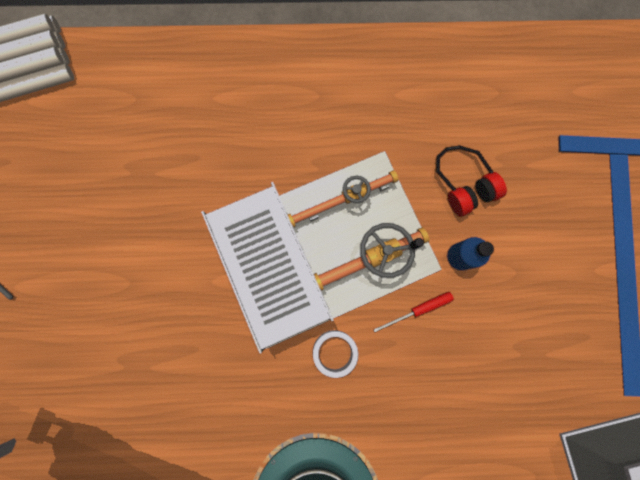

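View pics/side0.png

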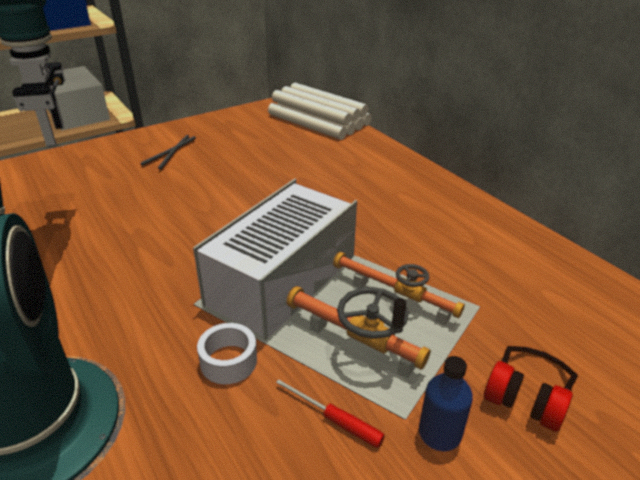

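The top view shows the big hub at about (387,250), handle top at (417,243), small hub at (356,188), and flask cap at (486,248).

```bash
cat > h.py <<'E'
from rig import robot
import numpy as np, cv2
def ray(name,u,v,z,info=None):
    c=info or robot.camera_info(name); R=cv2.Rodrigues(np.array(c["rvec"]))[0]
    d=R.T@np.array([(u-c["cx"])/c["fx"],(v-c["cy"])/c["fy"],1]); o=-R.T@np.array(c["tvec"])
    return o+d*(z-o[2])/d[2]
E
python3 - <<'E'
from h import *
S=ray("top",387,250,.112); H=ray("top",418,243,.164); s=ray("top",356,188,.082)
F=ray("top",486,248,.16); P1=ray("top",425,236,.05);P2=ray("top",318,283,.05)
a=np.arctan2(*(s-S)[1::-1]); a2=np.arctan2(*(P2-P1)[1::-1])-np.pi/2
h=np.arctan2(*(H-S)[1::-1])
print("S",S,"H",H,"r",np.hypot(*(H-S)[:2]),"small d",np.hypot(*(s-S)[:2]),"yaw",a,a2,"flask",F,"d",np.hypot(*(F-S)[:2]), "theta",(h-a-np.pi)%(2*np.pi))
print("side S",ray("side",372,318,.112),"H",ray("side",401,302,.164))
E
python3 - <<'E'
import cv2
a=cv2.imread('pics/side0.png')[240:400,300:480];b=cv2.imread('pics/top0.png')[160:300,330:510]
b=cv2.copyMakeBorder(b,0,20,0,0,0)
cv2.imwrite('pics/c.png',cv2.resize(cv2.hconcat([a,b]),None,fx=2.2,fy=2.2,interpolation=2))
E
```

```text
S [ 0.54218309 -0.16719334  0.112     ] H [ 0.54873441 -0.22147476  0.164     ] r 0.054675344215599476 small d 0.156641765998845 yaw 0.3715773913468191 0.38253046275884994 flask [ 0.53512059 -0.36141446  0.16      ] d 0.19434948801877827 theta 1.3193297795086254
side S [ 0.52582148 -0.1909574   0.112     ] H [ 0.54986653 -0.22818794  0.164     ]
```

View pics/c.png

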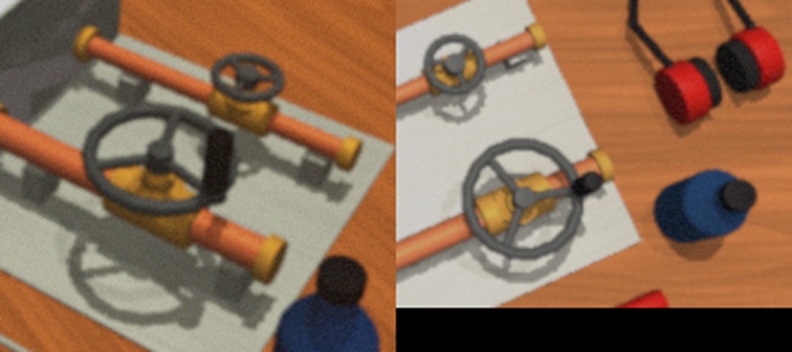

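The crop confirms it: hub at (387.7,249.5), handle top at (418,243) in top view. Radius 54.7 mm and small-spindle distance 156.6 mm match the data. Next I check IK around the circle and look with the wrist camera from above.

```bash
python3 - <<'E'
from h import *
S=np.array([.542,-.1675]); H=np.array([.5487,-.2215])
best=None
for k in range(0,180,15):
    y=np.radians(k)-np.pi/2; R=np.array([[np.cos(y),np.sin(y),0],[np.sin(y),-np.cos(y),0],[0,0,-1]])
    Q=[robot.ik([*(S+.055*np.array([np.cos(t),np.sin(t)])),.148],R) for t in np.linspace(0,6.28,9)]
    if any(q is None for q in Q): print(k,"none"); continue
    Q=np.array(Q); lo=np.array([-2.81,-.39,-1.27,.06,-1.19,.19,-2.82]);hi=np.array([2.81,2.02,1.25,2.57,4.33,2,2.82])
    print(k,np.minimum(Q-lo,hi-Q).min().round(2),np.ptp(Q,axis=0).max().round(2))
# closing line tangential-ish to the wheel: y axis ~ world x
t=np.arctan2(*(H-S)[::-1]); print(t)
x=np.array([np.cos(t),np.sin(t),0]); 
c=[]
for sgn in(1,-1):
    X=sgn*x; z=np.array([0,0,-1]); R=np.c_[X,np.cross(z,X),z]
    q=robot.ik([*H,.27],R); print(sgn,q)
    if q is not None: c.append((np.abs(q-robot.get_state()["qpos"]).max(),R))
R=min(c,key=lambda a:a[0])[1]; np.save("R.npy",R)
robot.move_ptp([*H,.27],R)
i=robot.camera_info("wrist"); cv2.imwrite("pics/w1.png",robot.grab_frame("wrist")[:,:,::-1]); np.save("i.npy",i,allow_pickle=True)
s=robot.get_state(); print(s["time"],s["ee_pos"])
Rc=cv2.Rodrigues(np.array(i["rvec"]))[0]
for p in ([*H,.164],[*S,.112]): 
    q=Rc@np.array(p)+i["tvec"]; print(q[0]/q[2]*i["fx"]+i["cx"],q[1]/q[2]*i["fy"]+i["cy"])
E
```

```text
0 0.16 0.26
15 0.16 0.26
30 0.16 0.26
45 0.16 0.26
60 0.16 0.26
75 0.12 0.32
90 0.18 0.27
105 0.2 0.27
120 0.21 0.3
135 0.21 0.31
150 0.21 0.33
165 0.21 0.34
-1.4473531168142482
1 [-0.44331964  0.51359729  1.08540778  1.67175001 -0.47575243  1.24945879
 -2.27389757]
-1 [-0.4048119   0.47978579  1.01321658  1.67080895 -0.42812451  1.23280281
  0.82690903]
3.2083 [ 0.54899673 -0.22084996  0.26988734]
318.9943986348563 243.97303150624657
319.1334003178927 167.42384835037706
```

View pics/w1.png

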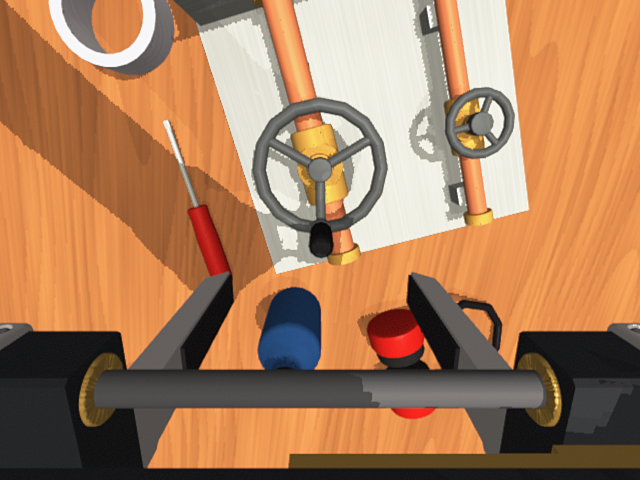

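Wrist view: hub at (320,169), handle top at (320.5,238), small hub at (482,123), all within a few pixels of prediction. The fingers straddle the handle, clear of the flask.

```bash
python3 - <<'E'
from h import *
i=np.load("i.npy",allow_pickle=True).item()
S=ray("",320,169,.112,i);H=ray("",320.5,241,.164,i);s=ray("",482,123,.082,i)
print(S,H,s,np.hypot(*(H-S)[:2]),np.hypot(*(s-S)[:2]),np.arctan2(*(s-S)[1::-1]))
Sm=(S[:2]+[.542,-.1675])/2; Hm=(H[:2]+[.5487,-.2215])/2
R=np.load("R.npy")
robot.move_linear([*Hm,.150],.08,R,threshold=15)
robot.gripper_to(0.0); robot.pause(.3)
st=robot.get_state(); print(Sm,Hm,st["time"],st["ee_pos"],st["force"],st["opening"],st["grasp_force"])
E
```

```text
[ 0.54292083 -0.1687525   0.112     ] [ 0.5495582 -0.2189774  0.164    ] [ 0.68695032 -0.11081584  0.082     ] 0.05066157823064851 0.1552454480463517 0.3824492585827792
[ 0.54246042 -0.16812625] [ 0.5491291 -0.2202387] 6.2917 [ 0.54919067 -0.2202334   0.15003359] [0.95861937 0.10762167 0.16830338] 0.019386307824982626 29.99949311662931
```

Gripped. Now clockwise in 15° chords, watching forces.

```bash
cat >> h.py <<'E'
S=np.array([.5425,-.168]); YAW=.378; r=.055; Z=.150
def pt(th,c=S,r=r): a=th+YAW+np.pi; return [*(c+r*np.array([np.cos(a),np.sin(a)])),Z]
def polar(c=S):
    s=robot.get_state(); d=s["ee_pos"][:2]-c; a=np.arctan2(d[1],d[0]); u=np.array([np.cos(a),np.sin(a)]); f=s["force"][:2]
    return (a-YAW-np.pi)%(2*np.pi), np.hypot(*d), f@u, f@[-u[1],u[0]], s
def go(th,v=.06):
    robot.move_linear(pt(th),v); return polar()
E
python3 - <<'E'
from h import *
th=polar()[0]+2*np.pi; print("start",th)
for k in range(8):
    th-=np.radians(15); p=go(th)
    print(round(th,2),[round(float(x),4) for x in p[:4]],round(p[4]["time"],2),round(p[4]["opening"],4))
    if max(abs(p[2]),abs(p[3]))>35: break
E
```

```text
start 7.603379647406559
7.34 [1.051, 0.0532, -9.9417, -2.9044] 6.67 0.0195
7.08 [0.7853, 0.0534, -9.0707, -2.8327] 7.07 0.0189
6.82 [0.5206, 0.0537, -6.2113, -2.8288] 7.46 0.0196
6.56 [0.2574, 0.0541, -5.5223, -3.5468] 7.85 0.019
6.29 [0.0014, 0.0546, -5.1622, -2.9208] 8.24 0.0195
6.03 [6.028, 0.0551, 0.1659, -3.0224] 8.63 0.019
5.77 [5.7621, 0.0555, 4.676, -1.7522] 9.03 0.0193
5.51 [5.499, 0.0559, 8.7819, -2.1842] 9.42 0.0192
```

Smooth, with forces under 10 N. Continuing to near the stop, then a guarded approach.

```bash
python3 - <<'E'
from h import *
th=5.51; L=[]
while th>0.5:
    th-=np.radians(15); p=go(th); L.append(p[:4])
    if max(abs(p[2]),abs(p[3]))>35: print("abort",th,p); break
print(np.round(L,3)[::3])
if th<=.5:
  while th>-0.5:
    th-=.05; p=go(th,.02); print(round(th,3),np.round(p[:4],3),p[4]["time"])
    if abs(p[3])>14: break
E
```

```text
[[  5.235   0.056  11.796  -2.473]
 [  4.446   0.057  11.441  -2.714]
 [  3.67    0.056   8.967  -2.232]
 [  2.877   0.055   2.935  -2.809]
 [  2.105   0.054 -12.053  -2.467]
 [  1.325   0.053  -9.939  -3.125]
 [  0.526   0.054  -5.607  -3.409]]
0.224 [ 0.226  0.054 -5.255  0.185] 17.5333
0.174 [ 0.177  0.054 -5.026  0.959] 17.8167
0.124 [ 0.128  0.054 -5.983  1.09 ] 18.1
0.074 [ 0.078  0.055 -4.341  0.415] 18.3833
0.024 [ 0.028  0.055 -5.803  0.791] 18.6667
-0.026 [ 6.26   0.055 -5.616  0.746] 18.95
-0.076 [ 6.24   0.055 -9.029 12.925] 19.2333
-0.126 [  6.22    0.055 -10.153  25.701] 19.5167
```

Stop met at θ ≈ -0.03 (force rises sharply to 25 N). Holding briefly, then opening by 4π from there.

```bash
python3 - <<'E'
from h import *
robot.pause(.4); Z0=-.03; th=Z0; go(th,.03); print(np.round(polar()[:4],3))
n=48; L=[]
for k in range(1,n+1):
    p=go(Z0+4*np.pi*k/n); L.append(p[:4])
    if max(abs(p[2]),abs(p[3]))>35: print("abort",k,p); break
print(np.round(L,3)[::6])
robot.pause(.5); p=polar(); s=p[4]
print(np.round(p[:4],3),s["time"],s["ee_pos"],s["opening"],s["grasp_force"])
i=robot.camera_info("wrist"); cv2.imwrite("pics/w2.png",robot.grab_frame("wrist")[:,:,::-1]); cv2.imwrite("pics/t2.png",robot.grab_frame("side")[:,:,::-1])
E
```

```text
[ 6.263  0.055 -5.598  2.609]
[[  0.241   0.054  -8.526   2.045]
 [  1.816   0.053 -16.882   3.087]
 [  3.382   0.056   6.716   3.682]
 [  4.955   0.057  17.964   2.441]
 [  0.233   0.054  -5.201   3.266]
 [  1.826   0.053 -13.174   2.93 ]
 [  3.392   0.056   4.517   2.457]
 [  4.951   0.057  16.338   2.647]]
[ 6.25   0.055 -4.506  1.886] 39.5417 [ 0.49110255 -0.18643551  0.15004136] 0.019307250987805592 29.98884418979287
```

View pics/w2.png

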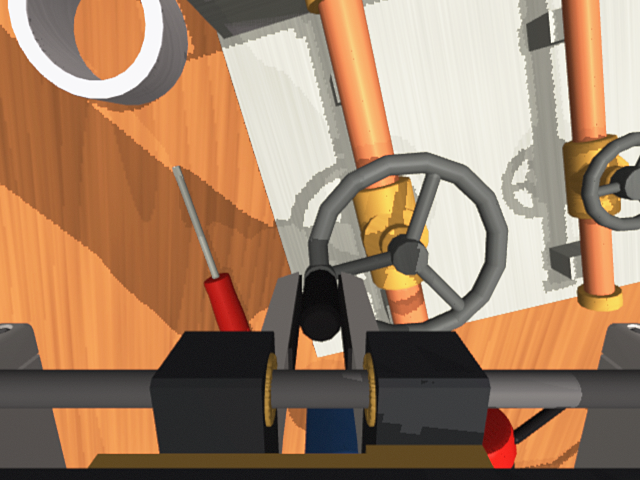

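View pics/t2.png

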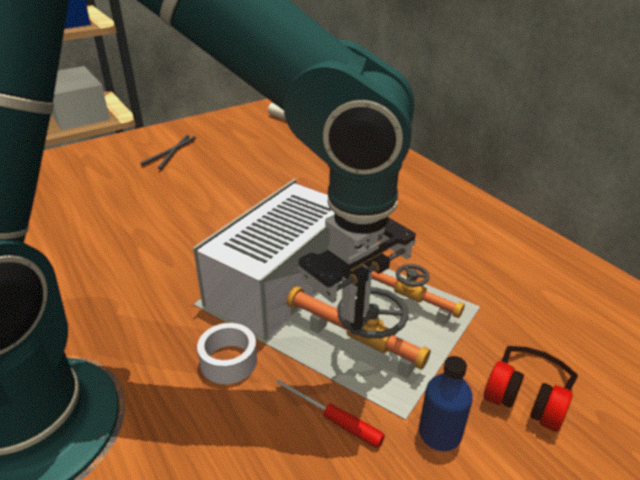

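The handle is held between the pads at (320,310), on the unit's -x side of the hub (408,253). The wheel is at rest and the bystanders haven't moved.

```bash
python3 -c "
from rig import robot
print(robot.sign_off())"
```

```text
the job is handed in; nothing more can be done
None
```

The big valve was screwed clockwise onto its closed stop, then backed off two full turns, and I handed the job in at about 40 s with the handle still gripped at about 30 N; the hand-in gave no verdict, and the small valve and the other things on the bench were not touched.

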